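# Try two desoldering pumps, cock the sound one, put the jammed one aside for service

## Robot

A 7-joint arm with a two-finger parallel gripper is mounted at the origin on the work surface. World frame = base frame: x ahead of the robot, y to its left, z up, the work surface at z = 0. Lengths are in m, angles in rad, forces in N, time in s.
With the tool pointing down it reaches from about 0.4 to 0.875 m from the base axis. Payload 19.3 kg.
Tool frame: the origin (TCP) lies where the fingers leave the gripper's body, on its centre line; the fingertips stand bot.tip_reach ahead of it and the grasp point (between the pads) lies 54 mm ahead of it (bot.tip_reach is the distance from the TCP to the fingertips, in m); z points along the fingers, y is the line along which they close (so a half turn about z gives the same grasp; the last joint's range is limited). The gripper opens to 85 mm and grips with 20 to 120 N. Pads are 22 mm wide; open, the fingers measure 114 mm over their backs; the gripper's body (76 mm by 85 mm) begins 54 mm behind the grasp point. The pads swing forward as they close: fully open they stand 13 mm farther back than shut.
Start: joints at [-1.24, 0.521, -0.036, 1.599, 0.021, 1.021, -0.113], TCP at [0.244, 0.575, 0.304] pointing down, gripper open.
Joint ranges: [-2.91, 2.91], [-0.3, 2.13], [-1.5, 1.42], [0.17, 2.43], [-1.26, 4.41], [0.16, 1.93], [-2.52, 2.52]. Speed limits (rad/s): [1.89, 1.89, 2.39, 2.39, 3.01, 3.01, 3.01].

## Interface

Orientations are given as [roll, pitch, yaw] about the fixed x, y, z axes, in that order (R = Rz(yaw) Ry(pitch) Rx(roll)).
In Python, from workcell import bot gives the robot as it stands. The module is installed in compiled form; this text tells all that it offers.
- The arm moves only by the shell command python3 -m jog 'ROWS' [FORCE]. ROWS is JSON, a list that holds one entry, the list of rows, each a list of 7 numbers: the shift along the tool's x, y, z in mm, then the turn, a rotation vector about the tool's x, y, z in rad, then the opening, from 0 (shut) to 1 (fully open). In form: [[[tx, ty, tz, wx, wy, wz, fingers], ...]]. A call has 1 to 5 rows; each row shifts and turns the commanded pose from where the row before left it, along the tool's axes as they then stand; what a row does not reach is not made up. A row lasts 1/10 s, in which the tool goes at most 50 mm and 8.59 degrees, less where a joint would pass 70% of its speed; a pose out of reach is approached as far as the arm can. A call is refused whole if a number of a shift passes 50 or a number of a turn 0.15, either way. A call with a gripper value outside its range is refused whole. The fingers move at their own pace and stop on an object; FORCE is the grip in N (left out, the last holds). Time passes only in rows, so rows that do not move let the fingers close. It gives the time, the measured TCP pose, the force, the opening and the grip force at its end, in the units of the state.
- bot.observe(): the state, without advancing time (a new reading comes with each control period).
- bot.grab_frame(name): name is "side" or "top"; returns a dict with "img" (400x640x3 uint8, red, green, blue), "intrinsics" (3x3 intrinsics, pixels), "k1" (the pictures are not rectified: a ray, as slopes to the right and down, at radius r is drawn at 1 + k1 r^2 times it, then the intrinsics apply), "R" (3x3) and "t" (3): a world point X has camera coordinates R X + t. Camera axes: x right, y down, z forward; pixel columns grow to the right and rows downward; lengths in m; the calibration is good to about 2 mm. A picture is of the moment at which its call begins. There is no depth.
- bot.job_done(): hands the job in; it is judged then, once.
Trained networks look in a picture, given as the dict that the camera call returned (one of the last four; its "shot" number tells which), for a name from the list of things; names that differ only in an ending like _2 or _b are one class to them, and where a whole thing is asked for, a point or a joint stands for the part that bears it (a point fixed in the world has none). Each returns a list of dicts, best first, with "conf" (0 to 1); they miss things now and then, are a little off and sometimes report something else, mostly with a low value. They report only what shows in the picture. A call takes as long as a camera call. They do not tell look-alikes from the thing itself.
- bot.trace(query, picture): "region" (400x640 bool, what is visible of it).
- bot.spot_point(query, picture): "xyz" ([x, y, z] in m, in world coordinates, good to about 4 mm: a listed point, or the origin of a listed thing).
The state is a dict: "clock": time; "qpos": joint angles; "qd": joint speeds; "joint_efforts": joint torques, N m; "position": TCP position; "tool_rot": TCP orientation; "force": force on the tool from outside, world axes, zero at the start; "moment": the same for the moment, N m; "grip_width": finger opening in m; "finger_force": force on a finger pad.
Only numpy, scipy, OpenCV 4.12 (cv2) and the standard library are available. Lean on these libraries where they do the work, as an engineer would, in place of code of your own. Each camera call takes 0.05 s, during which the arm holds its last target. There are 200 camera calls.

## Task

Two identical desoldering pumps stand nose down in the wooden tool stand, and one of them is jammed inside by old solder, which cannot be seen: try both by pressing the thumb knob straight down with rising force, never more than about 20 N. Press the sound one until its catch holds the plunger down and leave it cocked, standing in its hole; when the other's resistance climbs well above the ordinary spring, stop, let the plunger come up again and put that pump nose down into the steel pot, set gently on its floor, not dropped. Leave the jar, the solder reel and the screwdriver alone.

Things in the scene. Friction and masses are not known exactly. Their poses are not given: they have to be found in the camera images.
- pump_a: One of two identical desoldering pumps: aluminium tube 20 mm across, white nose, black cap and thumb knob; about 0.1 kg, 160 mm long with the plunger out. Origin at the tip of the nose, z along the pump towards the knob. Tube and cap run from 24 to 126 mm above the origin, a 6 mm rod from there to the knob. It starts in one of the stand's holes. Which of the two is jammed varies and cannot be seen.
- pump_b: The other desoldering pump, the same in every way as seen from outside.
- knob_a (a point): Centre of the flat top of pump_a's thumb knob; it moves with the plunger. The knob is 18 mm across and 10 mm thick, on the pump's axis, its top 160 mm above the nose tip with the plunger out. A pump may be lifted by its knob (the plunger's upper stop carries it) or by its tube.
- knob_b (a point): The same for pump_b. A cocked pump's knob top stands about 139 mm above its nose tip, so a pump carried low over the stand would strike the other one.
- plunger_a (a joint): Travel of pump_a's plunger in m: 0 is out (up), grows as it is pressed, end stop at 0.026. Any sound pump: the spring takes 4 N at first, at most about 6 N near 7 mm, then ever less; past 17 mm the catch draws the plunger down and holds it at about 21 mm; a rubber buffer lets it give some mm more (about 12 N takes it to the end stop). Let go before 16 mm, it springs back out.
- plunger_b (a joint): The same for pump_b. In whichever pump is jammed, the piston meets the lump after about a third of the stroke and the force then climbs by 2 to 3 N per mm; it has been tried properly once pressed with more than 10 N (a sound pump never needs that short of its catch). Let go, it springs back out.
- stand: Wooden tool stand, fixed: a block 64 mm deep (x), 150 mm long (y) and 75 mm high with two holes in its top, and a low tray (40 mm deep, 18 mm high) along its -x side. Origin at the middle of the block's underside. The holes lie 40 mm to either side of the origin along y, are 21.5 mm wide and 60 mm deep: a pump stands on the hole's floor, 15 mm above the table, its knob 175 mm above the table, and must be drawn up 60 mm to come free.
- pot: Round steel pot, open at the top, fixed: 72 mm across the rim, 58 mm across the foot, 85 mm high, wall 3 mm, floor 4 mm thick. Origin at the middle of its underside. A pump let go in it leans on the rim.
- jar: Small white flux jar with a black lid, 44 mm in diameter, 42 mm high, loose; origin at its underside. To be left alone.
- reel: Reel of solder, 60 mm in diameter, 40 mm high, standing on a flange, loose; origin at its underside. To be left alone.
- driver: Screwdriver with a black handle, 160 mm long, lying on the table, loose. To be left alone.
There are look-alikes about, which are no part of the job. Of the things that look like the pot, take the one that is farthest from the robot's base at the start.

How it is judged:
By the outcome, as a careful person would: the job done as asked, in the order asked, and still so for the second after the job is handed in, with the robot touching nothing.
It also fails if it takes over 64 s, if anything falls off the work surface, if the arm or the gripper's body presses on something with over 40 N, if the wrist force passes 120 N, or if a joint passes its speed limit or range.

## Working session

There is one attempt and no reset: what is moved stays moved. The work goes in short steps, Python scripts to look and compute and a shell command to move; the robot and the scene stay as the last step left them, time stands still between calls to the robot, and variables do not carry over. Pictures are saved under pics/ and viewed, at most 10 in all, crops included, and the job is handed in when it is done.

```bash
mkdir -p pics
cat > h.py <<'E'
import numpy as np, cv2
from workcell import bot
def proj(f,X):
    c=np.array(f["R"])@np.array(X,float)+np.array(f["t"]); s=c[:2]/c[2]; s=s*(1+f["k1"]*(s@s))
    K=np.array(f["intrinsics"]); return K[:2,:2]@s+K[:2,2]
def ray(f,px):
    K=np.array(f["intrinsics"]); d=np.linalg.inv(K[:2,:2])@(np.array(px,float)-K[:2,2]); s=d.copy()
    for _ in range(20): s=d/(1+f["k1"]*(s@s))
    R=np.array(f["R"]); return -R.T@np.array(f["t"]), R.T@np.array([s[0],s[1],1])
def atz(f,px,z):
    o,d=ray(f,px); return o+d*(z-o[2])/d[2]
def save(f,n): cv2.imwrite("pics/%s.png"%n,np.ascontiguousarray(f["img"][:,:,::-1]))
E
python3 - <<'E'
from h import *
np.set_printoptions(precision=3,suppress=True)
o=bot.observe(); print(o, bot.tip_reach)
for n in("side","top"):
    f=bot.grab_frame(n); save(f,n+"0")
    print(n,-np.array(f["R"]).T@f["t"])
    for q in("pump_a","knob_a","stand","pot","jar","reel","driver"):
        for r in bot.spot_point(q,f): print(q,np.round(r["conf"],2),np.array(r["xyz"]),proj(f,r["xyz"]))
E
```

```text
{'clock': 0.0, 'qpos': array([-1.24 ,  0.522, -0.036,  1.6  ,  0.021,  1.021, -0.113]), 'qd': array([-0.001,  0.   , -0.001,  0.001,  0.   ,  0.   ,  0.001]), 'joint_efforts': array([  0.003, -92.713,   1.981, -36.992,   0.018,   0.008,  -0.   ]), 'position': array([0.244, 0.575, 0.303]), 'tool_rot': array([-3.14 ,  0.   ,  2.741]), 'force': array([-0.162, -0.212,  0.635]), 'moment': array([-0.023, -0.04 ,  0.039]), 'finger_force': 0.0, 'grip_width': 0.08534717992738844} 0.0726
side [ 0.447 -0.735  0.708]
pump_a 0.65 [ 0.747 -0.008  0.   ] [385.447 234.982]
knob_a 0.44 [0.472 0.163 0.174] [281.748 156.361]
knob_a 0.39 [0.478 0.081 0.173] [285.981 172.419]
stand 0.72 [0.477 0.123 0.004] [286.907 211.873]
stand 0.26 [0.478 0.081 0.174] [285.888 172.14 ]
pot 0.87 [ 0.384 -0.13   0.   ] [255.834 280.448]
pot 0.83 [ 0.375 -0.241 -0.001] [251.939 320.325]
pot 0.76 [ 0.516 -0.111 -0.002] [308.581 270.756]
jar 0.5 [ 0.747 -0.009 -0.   ] [385.526 235.376]
reel 0.77 [0.571 0.377 0.003] [308.353 165.336]
driver 0.6 [ 0.545 -0.404  0.001] [340.599 383.626]
top [0.303 0.009 1.647]
pump_a 0.56 [0.471 0.168 0.015] [266.712 226.488]
pump_a 0.36 [0.482 0.082 0.019] [292.663 223.389]
knob_a 0.57 [0.468 0.164 0.173] [262.995 221.84 ]
knob_a 0.43 [0.477 0.085 0.178] [289.314 219.005]
stand 0.8 [ 0.475  0.126 -0.   ] [279.745 225.901]
stand 0.61 [ 0.75  -0.008 -0.002] [320.507 147.352]
pot 0.96 [ 0.375 -0.242 -0.002] [388.956 256.846]
pot 0.88 [ 0.514 -0.114  0.002] [351.136 215.32 ]
pot 0.6 [ 0.391 -0.133  0.001] [356.571 251.732]
jar 0.6 [ 0.745 -0.005 -0.003] [319.622 148.58 ]
reel 0.72 [0.573 0.38  0.004] [205.85  196.031]
driver 0.64 [ 0.542 -0.4   -0.001] [434.196 208.122]
```

View pics/side0.png

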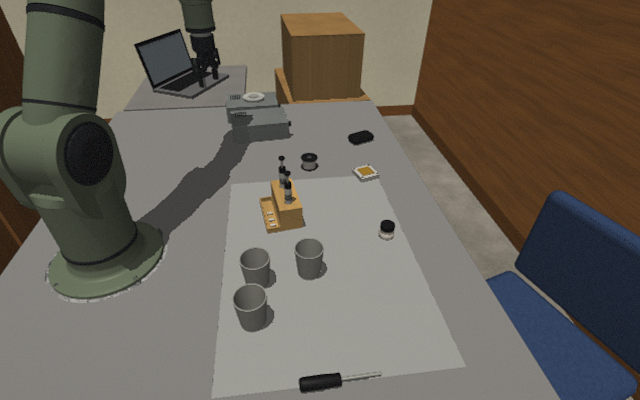

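View pics/top0.png

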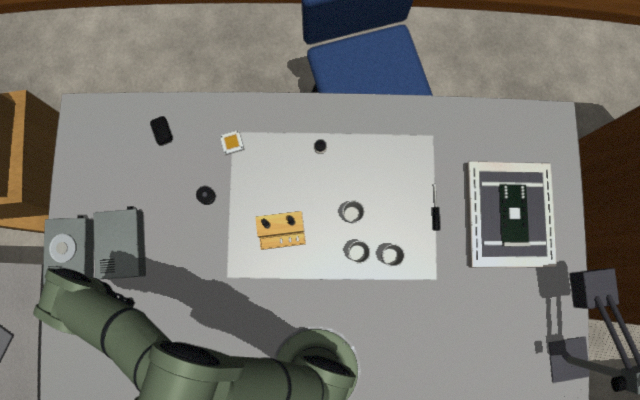

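The side view shows the stand at (285,205) with pump knobs at (282,160) and (287,175). There are three pot-like cups, at side pixels (309,259), (256,268) and (251,307).
- **Pot candidates** (top view pixel, distance from base): (351,212) r≈0.53, (356,251) r≈0.41, (390,254) r≈0.45. I choose the farthest, at (351,212).
- **Pumps:** only the two in the stand.

I'll check the choice in one close crop.

Run:
```python
from h import *
np.set_printoptions(precision=4,suppress=True)
fs=[bot.grab_frame("side"),bot.grab_frame("top")]
P={"far":[.470,.1635,.175],"near":[.4775,.083,.175],"pot":[.515,-.112,.085]}
outs=[]
for f,(u0,v0,w,h) in zip(fs,[(245,145,100,140),(240,180,140,90)]):
    im=np.ascontiguousarray(f["img"][v0:v0+h,u0:u0+w,::-1]); s=4
    im=cv2.resize(im,None,fx=s,fy=s,interpolation=cv2.INTER_CUBIC)
    for k,X in P.items():
        p=(proj(f,X)-[u0,v0]+.5)*s; cv2.drawMarker(im,tuple(int(a) for a in p),(0,0,255),0,8,1)
        if k=="pot":
            c=np.array([(proj(f,[X[0]+.036*np.cos(a),X[1]+.036*np.sin(a),.085])-[u0,v0]+.5)*s for a in np.linspace(0,6.28,40)]).astype(int)
            cv2.polylines(im,[c],True,(0,0,255),1)
    outs.append(im)
a,b=outs; b=cv2.resize(b,(390,250)); 
c=np.zeros((560,800,3),np.uint8); c[:560,:400]=a; c[:250,405:795]=b
cv2.imwrite("pics/crop.png",c)
ob=bot.observe(); print(ob["position"],ob["clock"])
```

```text
[0.2439 0.5754 0.3039] 0.9
```

View pics/crop.png

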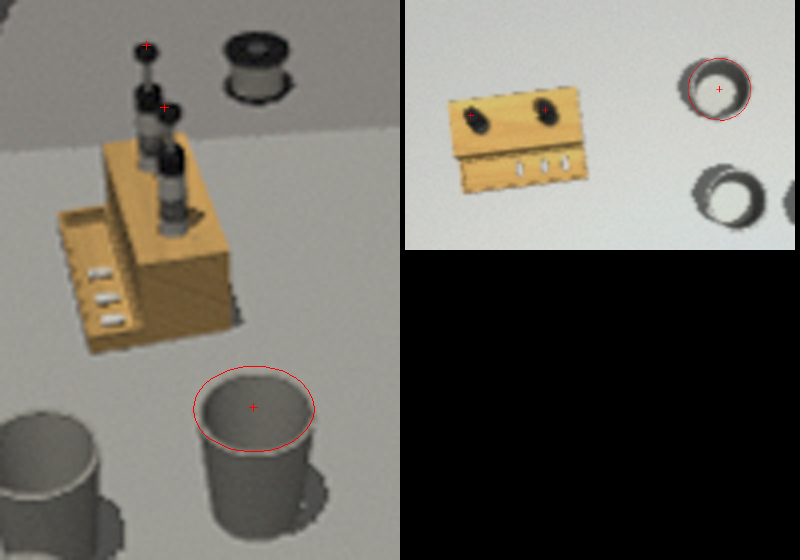

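The crop confirms the choice: the pot is the upright cup with its rim at top-view (351,212), and both knobs sit where I measured them, except that the near one needs about +2 mm in x. Moving to the far pump with the fingers shut.

```bash
python3 -m jog '[[[-37,-29,0,0,0,0,0],[-37,-29,0,0,0,0,0],[-37,-29,0,0,0,0,0],[-37,-29,0,0,0,0,0],[-37,-29,0,0,0,0,0]]]' 20; python3 -m jog '[[[-37,-29,0,0,0,0,0],[-37,-29,0,0,0,0,0],[-37,-29,0,0,0,0,0],[-37,-29,0,0,0,0,0],[-36,-30,0,0,0,0,0]]]'; python3 -m jog '[[[0,0,0,0,0,0.13,0],[0,0,0,0,0,0.13,0],[0,0,0,0,0,0.13,0],[0,0,0,0,0,0.13,0],[0,0,0,0,0,0.13,0]]]'
cat >> h.py <<'E'
from scipy.spatial.transform import Rotation as Rn
def delta(target, verbose=True):
    o=bot.observe(); R=Rn.from_euler("xyz",o["tool_rot"]).as_matrix()
    d=R.T@(np.array(target)-o["position"])*1000
    print("t %.2f pos"%o["clock"],np.round(o["position"],4),"rot",np.round(o["tool_rot"],3),"tool-delta mm",np.round(d,1),"F",np.round(o["force"],1),"q",np.round(o["qpos"],2),"w",round(o["grip_width"],4))
E
python3 -c "
from h import *
delta([.4705,.1635,.262])"
```

```text
clock: 1.4
position: [0.3583, 0.368, 0.3041]
tool_rot: [3.141, 0.0, 2.741]
force: [1.8, 0.8, -0.3]
grip_width: 0.0123
finger_force: 0.0
clock: 1.9
position: [0.4708, 0.1618, 0.3042]
tool_rot: [3.141, 0.0, 2.741]
force: [0.9, 0.9, -0.2]
grip_width: -0.0002
finger_force: 0.0
clock: 2.4
position: [0.4701, 0.1635, 0.304]
tool_rot: [3.141, -0.0, 2.085]
force: [0.6, -0.4, 0.1]
grip_width: -0.0002
finger_force: 0.0
t 2.40 pos [0.4701 0.1635 0.304 ] rot [ 3.141 -0.     2.085] tool-delta mm [-0.2  0.3 42. ] F [ 0.6 -0.4  0.1] q [-0.64  0.33  0.23  1.94 -0.09  0.89  0.16] w -0.0002
```

```bash
python3 -m jog '[[[0,0,20,0,0,0.1,0],[0,0,16,0,0,0.1,0],[0,0,8,0,0,0,0],[0,0,0,0,0,0,0]]]'
python3 - <<'E'
from h import *
delta([.4705,.1635,.255])
fs=[bot.grab_frame("side"),bot.grab_frame("top")]
c=[cv2.resize(np.ascontiguousarray(f["img"][v:v+70,u:u+65,::-1]),(390,420),interpolation=cv2.INTER_CUBIC) for f,(u,v) in zip(fs,[(255,120),(230,185)])]
cv2.imwrite("pics/p1.png",np.hstack(c))
E
```

```text
clock: 2.8
position: [0.4698, 0.1635, 0.2593]
tool_rot: [-3.14, 0.0, 1.894]
force: [0.5, -0.5, -0.1]
grip_width: 0.0
finger_force: 0.0
t 2.80 pos [0.4698 0.1635 0.2593] rot [-3.14   0.     1.894] tool-delta mm [-0.3  0.7  4.3] F [ 0.5 -0.5 -0.1] q [-0.65  0.39  0.26  1.99 -0.14  0.78  0.01] w 0.0
```

View pics/p1.png

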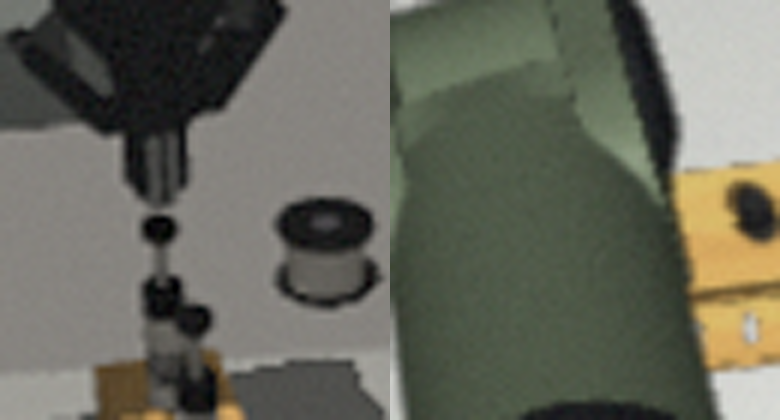

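The side view shows the shut fingertips at (160,195) centred over the far knob at (160,230). Pressing now.

```bash
python3 -m jog '[[[0,0,6,0,0,0,0],[0,0,4,0,0,0,0],[0,0,2,0,0,0,0],[0,0,2,0,0,0,0]]]' | grep -E "posi|^force"; python3 -m jog '[[[0,0,2,0,0,0,0],[0,0,2,0,0,0,0],[0,0,1,0,0,0,0]]]' | grep -E "posi|^force";python3 -m jog '[[[0,0,1,0,0,0,0],[0,0,1,0,0,0,0],[0,0,0,0,0,0,0]]]'| grep -E "posi|^force"
```

```text
position: [0.4703, 0.1636, 0.2459]
force: [-1.1, 0.8, 5.2]
position: [0.4703, 0.1636, 0.241]
force: [-0.2, 0.1, 5.5]
position: [0.4703, 0.1636, 0.2391]
force: [-0.3, -0.3, 5.5]
```

```bash
python3 -m jog '[[[0,0,1,0,0,0,0],[0,0,0,0,0,0,0]]]'| grep -E "posi|^force";python3 -m jog '[[[0,0,1,0,0,0,0],[0,0,0,0,0,0,0]]]'| grep -E "posi|^force"
```

```text
position: [0.4704, 0.1636, 0.2382]
force: [0.2, 1.4, 7.0]
position: [0.4705, 0.1637, 0.2373]
force: [0.4, 0.4, 9.6]
```

```bash
python3 -m jog '[[[0,0,1,0,0,0,0],[0,0,0,0,0,0,0]]]'| grep -E "posi|^force";python3 -m jog '[[[0,0,0.8,0,0,0,0],[0,0,0,0,0,0,0],[0,0,0,0,0,0,0]]]'| grep -E "posi|^force"
```

```text
position: [0.4706, 0.1637, 0.2364]
force: [-0.6, -0.2, 11.5]
position: [0.4706, 0.1637, 0.2358]
force: [-1.0, 0.5, 13.1]
```

The far pump is jammed: 13 N, climbing about 2.3 N/mm. Releasing it and going to the near one.

```bash
python3 -m jog '[[[0,0,-5,0,0,0,0],[0,0,-7,0,0,0,0],[0,0,-25,0,0,0,0],[0,0,-20,0,0,0,0],[0,0,0,0,0,0,0]]]'; python3 -c "
from h import *
delta([.479,.084,.2615])"
```

```text
clock: 5.3
position: [0.4708, 0.1638, 0.2943]
tool_rot: [3.138, -0.001, 1.891]
force: [-0.2, 0.7, -0.3]
grip_width: -0.0
finger_force: 0.0
t 5.30 pos [0.4708 0.1638 0.2943] rot [ 3.138e+00 -1.000e-03  1.891e+00] tool-delta mm [-78.3 -17.4  32.7] F [-0.2  0.7 -0.3] q [-0.67  0.34  0.27  1.95 -0.12  0.86 -0.01] w -0.0
```

```bash
python3 -m jog '[[[-39,-9,0,0,0,0,0],[-39,-9,0,0,0,0,0],[0,0,20,0,0,0,0],[0,0,14,0,0,0,0],[0,0,0,0,0,0,0]]]'
python3 - <<'E'
from h import *
delta([.479,.084,.2615])
fs=[bot.grab_frame("side"),bot.grab_frame("top")]
c=[cv2.resize(np.ascontiguousarray(f["img"][v:v+70,u:u+65,::-1]),(390,420),interpolation=cv2.INTER_CUBIC) for f,(u,v) in zip(fs,[(255,130),(240,185)])]
cv2.imwrite("pics/p2.png",np.hstack(c))
E
```

```text
clock: 5.8
position: [0.4767, 0.0835, 0.2565]
tool_rot: [-3.139, 0.0, 1.89]
force: [-0.0, 0.1, 0.0]
grip_width: 0.0
finger_force: 0.0
t 5.80 pos [0.4767 0.0835 0.2565] rot [-3.139  0.     1.89 ] tool-delta mm [-0.2  2.3 -5. ] F [-0.   0.1  0. ] q [-0.52  0.38  0.28  2.02 -0.15  0.76  0.17] w 0.0
```

View pics/p2.png

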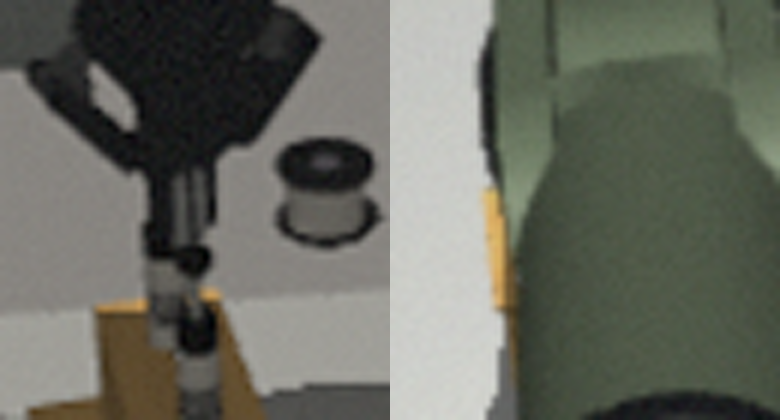

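The tip at (187,240) sits about 2 mm short of the near knob at (195,258) in x. I'll shift +2 mm along tool y and press in stages.

```bash
python3 -m jog '[[[0,2,2,0,0,0,0],[0,0,4,0,0,0,0],[0,0,3,0,0,0,0],[0,0,3,0,0,0,0],[0,0,2,0,0,0,0]]]' | grep -E "posi|^force"; python3 -m jog '[[[0,0,2,0,0,0,0],[0,0,1,0,0,0,0],[0,0,0,0,0,0,0]]]' | grep -E "posi|^force";python3 -m jog '[[[0,0,1,0,0,0,0],[0,0,1,0,0,0,0],[0,0,0,0,0,0,0]]]'| grep -E "posi|^force"
```

```text
position: [0.4796, 0.0845, 0.2441]
force: [-0.6, 0.7, 5.4]
position: [0.4796, 0.0845, 0.2411]
force: [-0.8, 0.3, 4.1]
position: [0.4796, 0.0845, 0.2392]
force: [-0.5, 0.8, 4.4]
```

```bash
python3 -m jog '[[[0,0,1,0,0,0,0],[0,0,1,0,0,0,0],[0,0,0,0,0,0,0]]]'| grep -E "posi|^force"; python3 -m jog '[[[0,0,1,0,0,0,0],[0,0,1,0,0,0,0],[0,0,0,0,0,0,0]]]'| grep -E "posi|^force"
```

```text
position: [0.4795, 0.0845, 0.2371]
force: [0.1, -0.5, 4.7]
position: [0.4794, 0.0845, 0.235]
force: [0.3, 0.0, 3.6]
```

```bash
python3 -m jog '[[[0,0,2,0,0,0,0],[0,0,2,0,0,0,0],[0,0,1,0,0,0,0],[0,0,1,0,0,0,0],[0,0,0,0,0,0,0]]]'| grep -E "posi|^force"; python3 -m jog '[[[0,0,1,0,0,0,0],[0,0,1,0,0,0,0],[0,0,0,0,0,0,0]]]'| grep -E "posi|^force"; python3 -m jog '[[[0,0,1,0,0,0,0],[0,0,0,0,0,0,0]]]'| grep -E "posi|^force"
```

```text
position: [0.4793, 0.0844, 0.2289]
force: [-1.1, -0.2, 0.2]
position: [0.4794, 0.0844, 0.227]
force: [0.4, 0.6, 0.7]
position: [0.4794, 0.0845, 0.2261]
force: [-0.3, 0.5, 1.1]
```

```bash
python3 -m jog '[[[0,0,1,0,0,0,0],[0,0,0.5,0,0,0,0],[0,0,0,0,0,0,0]]]'| grep -E "posi|^force"; python3 -m jog '[[[0,0,-3,0,0,0,0],[0,0,-5,0,0,0,0],[0,0,-20,0,0,0,0],[0,0,-30,0,0,0,0],[0,0,-40,0,0,0,0]]]'; python3 -c "
from h import *
delta([.4705,.1635,.304])"
```

```text
position: [0.4795, 0.0845, 0.2247]
force: [-0.6, 0.6, 3.7]
clock: 9.4
position: [0.4788, 0.0842, 0.3231]
tool_rot: [-3.139, 0.0, 1.891]
force: [-0.0, 1.0, 0.4]
grip_width: -0.0002
finger_force: 0.0
t 9.40 pos [0.4788 0.0842 0.3231] rot [-3.139  0.     1.891] tool-delta mm [77.8 17.1 19.1] F [-0.   1.   0.4] q [-0.55  0.29  0.31  1.94 -0.11  0.93  0.14] w -0.0002
```

```bash
python3 -m jog '[[[39,8.5,0,0,0,0,0.6],[39,8.5,0,0,0,0,0.6],[0,0,20,0,0,0,0.6],[0,0,0,0,0,0,0.6]]]'
python3 - <<'E'
from h import *
delta([.4705,.1635,.226])
f=bot.grab_frame("side")
u,v=250,110
im=cv2.resize(np.ascontiguousarray(f["img"][v:v+90,u:u+80,::-1]),None,fx=6,fy=6,interpolation=cv2.INTER_CUBIC)
for X in ([.4705,.1635,.175],[.479,.084,.154],[.479,.084,.175]):
    cv2.drawMarker(im,tuple(int(a) for a in (proj(f,X)-[u,v]+.5)*6),(0,0,255),0,10,1)
cv2.imwrite("pics/p3.png",im)
E
```

```text
clock: 9.8
position: [0.47, 0.1643, 0.3014]
tool_rot: [-3.139, 0.001, 1.893]
force: [-0.6, -1.3, 0.2]
grip_width: 0.0513
finger_force: 0.0
t 9.80 pos [0.47   0.1643 0.3014] rot [-3.139e+00  1.000e-03  1.893e+00] tool-delta mm [-0.9  0.4 75.4] F [-0.6 -1.3  0.2] q [-0.67  0.33  0.27  1.94 -0.11  0.88 -0.02] w 0.0513
```

View pics/p3.png

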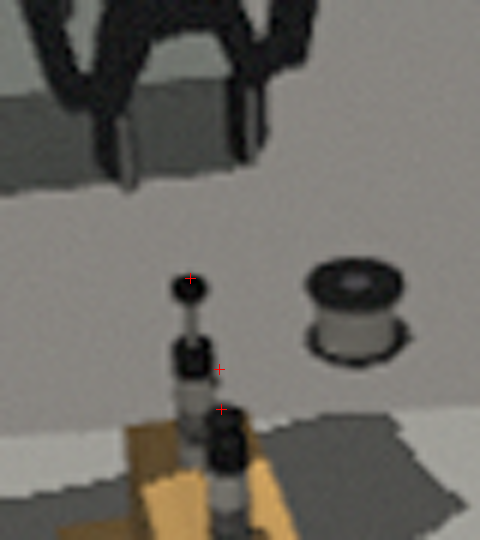

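The near pump is cocked, its knob low at (228,415). The jammed pump's knob is back out at (190,288). Grasping that knob.

```bash
python3 -m jog '[[[-1,0,40,0,0,0,0.6],[0,0,28,0,0,0,0.6],[0,0,7,0,0,0,0.6],[0,0,0,0,0,0,0.6]]]'|grep -E "posi|^force"; python3 -m jog '[[[0,0,0,0,0,0,0],[0,0,0,0,0,0,0],[0,0,0,0,0,0,0],[0,0,0,0,0,0,0]]]' 50; python3 -m jog '[[[0,0,-5,0,0,0,0],[0,0,-10,0,0,0,0],[0,0,-10,0,0,0,0],[0,0,-10,0,0,0,0],[0,0,0,0,0,0,0]]]'
```

```text
position: [0.4715, 0.1622, 0.2279]
force: [-0.4, -0.0, -0.1]
clock: 10.65
position: [0.4717, 0.163, 0.2284]
tool_rot: [3.14, -0.0, 1.891]
force: [-0.5, 0.2, 4.7]
grip_width: 0.0155
finger_force: 48.6
clock: 11.15
position: [0.4717, 0.1631, 0.2641]
tool_rot: [3.14, -0.0, 1.891]
force: [0.3, -0.3, -1.9]
grip_width: 0.0156
finger_force: 48.9
```

```bash
python3 -m jog '[[[0,0,-15,0,0,0,0],[0,0,-15,0,0,0,0],[0,0,-20,0,0,0,0],[0,0,-30,0,0,0,0],[0,0,-30,0,0,0,0]]]'|grep -E "posi|^force"; python3 -m jog '[[[0,0,-20,0,0,0,0],[0,0,-10,0,0,0,0],[0,0,0,0,0,0,0]]]'
python3 - <<'E'
from h import *
delta([.516,-.112,.40])
f=bot.grab_frame("side")
u,v=235,50
im=cv2.resize(np.ascontiguousarray(f["img"][v:v+140,u:u+110,::-1]),None,fx=4,fy=4,interpolation=cv2.INTER_CUBIC)
z=bot.observe()["position"]
for h in (.049,.209):
    X=z-[0,0,h]
    cv2.drawMarker(im,tuple(int(a) for a in (proj(f,X)-[u,v]+.5)*4),(0,0,255),0,10,1)
cv2.imwrite("pics/p4.png",im)
E
```

```text
position: [0.471, 0.1628, 0.3735]
force: [-1.0, 0.6, -0.7]
clock: 11.95
position: [0.4715, 0.163, 0.4032]
tool_rot: [3.14, -0.0, 1.891]
force: [-1.0, -0.3, -1.5]
grip_width: 0.0156
finger_force: 49.0
t 11.95 pos [0.4715 0.163  0.4032] rot [ 3.14  -0.     1.891] tool-delta mm [-275.   -44.3    3. ] F [-1.  -0.3 -1.5] q [-0.7   0.22  0.3   1.8  -0.07  1.12 -0.06] w 0.0156
```

View pics/p4.png

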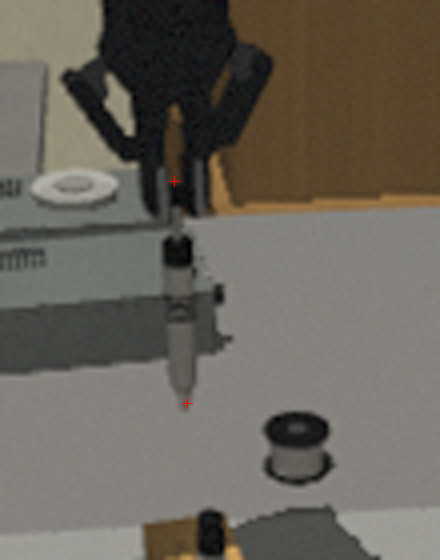

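The pump hangs straight in the fingers, its nose at (186,408), about 212 mm below the TCP. Carrying it over the cocked pump to the pot.

```bash
python3 -m jog '[[[-40,-6,0,0,0,0,0],[-40,-6,0,0,0,0,0],[-40,-6,0,0,0,0,0],[-40,-6,0,0,0,0,0],[-40,-6,0,0,0,0,0]]]'|grep -E "posi|^force"; python3 -m jog '[[[-40,-7,0,0,0,0,0],[-43,-7,0,0,0,0,0],[-12,0,0,0,0.06,0,0],[-13,0,0,0,0.06,0,0],[0,0,0,0,0,0,0]]]'
python3 - <<'E'
from h import *
delta([.527,-.1436,.403])
o=bot.observe(); zd=Rn.from_euler("xyz",o["tool_rot"]).as_matrix()[:,2]; N=o["position"]+.212*zd; print("nose",N)
outs=[]
for n,(u,v,w,h) in(("side",(260,150,120,140)),("top",(310,170,100,100))):
    f=bot.grab_frame(n)
    print(n,[(round(r["conf"],2),np.round(r["xyz"],4)) for r in bot.spot_point("pot",f)])
    im=cv2.resize(np.ascontiguousarray(f["img"][v:v+h,u:u+w,::-1]),None,fx=4,fy=4,interpolation=cv2.INTER_CUBIC)
    q=lambda X: tuple(int(a) for a in (proj(f,X)-[u,v]+.5)*4)
    cv2.drawMarker(im,q(N),(0,0,255),0,10,1); cv2.drawMarker(im,q([N[0],N[1],.004]),(0,255,0),0,8,1)
    for c,z,r in (((.517,-.113),.085,.036),((.517,-.113),0,.029)):
        cv2.polylines(im,[np.array([q([c[0]+r*np.cos(a),c[1]+r*np.sin(a),z]) for a in np.linspace(0,6.28,40)])],True,(0,0,255),1)
    c=np.zeros((560,im.shape[1],3),np.uint8); c[:im.shape[0]]=im; outs.append(c)
cv2.imwrite("pics/p5.png",cv2.resize(np.hstack(outs)[:, :800],(800,510)) if False else np.hstack(outs)[:,:800])
E
```

```text
position: [0.5054, -0.0379, 0.4012]
force: [2.3, 0.5, -0.7]
clock: 13.0
position: [0.5262, -0.1457, 0.3999]
tool_rot: [-3.139, -0.122, 1.886]
force: [-0.6, -1.0, -1.2]
grip_width: 0.0151
finger_force: 49.0
t 13.00 pos [ 0.5262 -0.1457  0.3999] rot [-3.139 -0.122  1.886] tool-delta mm [ 2.1  1.5 -2.9] F [-0.6 -1.  -1.2] q [-0.12  0.36  0.45  1.66 -0.26  1.24  0.72] w 0.0151
nose [ 0.51759947 -0.12145887  0.18946924]
side [(0.93, array([ 0.5183, -0.1122, -0.0022])), (0.63, array([ 0.3812, -0.1323,  0.0013])), (0.58, array([ 0.3722, -0.2407,  0.0017]))]
top [(0.57, array([ 0.5123, -0.1133,  0.0042]))]
```

View pics/p5.png

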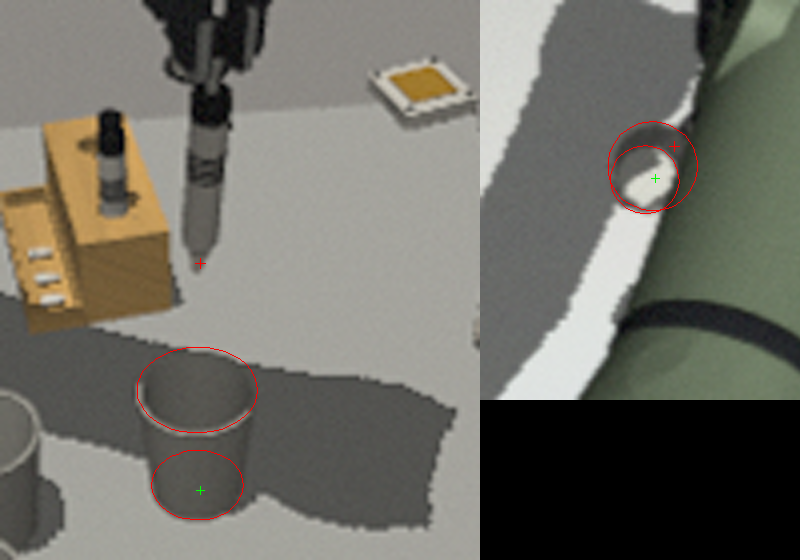

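The tilted nose at (197,268) is centred above the chosen pot, whose rim centre is at (196,392). Descending.

```bash
python3 -m jog '[[[-3.7,0,30,0,0,0,0],[-3.7,0,30,0,0,0,0],[-2.4,0,20,0,0,0,0],[0,0,0,0,0,0,0]]]'|grep -E "posi|^force"; python3 -m jog '[[[-2.4,0,20,0,0,0,0],[-2.4,0,20,0,0,0,0],[-2.4,0,20,0,0,0,0],[-1.8,0,15,0,0,0,0],[0,0,0,0,0,0,0]]]'|grep -E "posi|^force|rot";  python3 -c "
from h import *
delta([.5262,-.1457,.217])"
```

```text
position: [0.5256, -0.142, 0.3191]
force: [0.4, 1.0, -0.1]
position: [0.5263, -0.1426, 0.2453]
tool_rot: [-3.14, -0.121, 1.892]
force: [-0.2, 0.4, -0.3]
t 14.10 pos [ 0.5263 -0.1426  0.2453] rot [-3.14  -0.121  1.892] tool-delta mm [-6.3 -1.1 27.8] F [-0.2  0.4 -0.3] q [-0.07  0.53  0.38  1.84 -0.37  0.91  0.83] w 0.0158
```

```bash
python3 -m jog '[[[-1.2,0,10,0,0,0,0],[-1,0,8,0,0,0,0],[-0.5,0,4,0,0,0,0],[0,0,0,0,0,0,0]]]'|grep -E "posi|^force"; for i in 1; do python3 -m jog '[[[-0.2,0,2,0,0,0,0],[0,0,0,0,0,0,0]]]'|grep -E "posi|^force"; python3 -m jog '[[[-0.2,0,2,0,0,0,0],[0,0,0,0,0,0,0]]]'|grep -E "posi|^force"; done
```

```text
position: [0.5264, -0.1434, 0.2232]
force: [-0.7, -0.9, -1.9]
position: [0.5265, -0.1434, 0.2216]
force: [-0.5, -0.6, -1.2]
position: [0.5264, -0.1433, 0.2194]
force: [-0.9, -0.1, -1.2]
```

```bash
python3 -m jog '[[[-0.2,0,1.5,0,0,0,0],[0,0,0,0,0,0,0]]]'|grep -E "posi|^force"; python3 -m jog '[[[-0.2,0,1.5,0,0,0,0],[0,0,0,0,0,0,0]]]'|grep -E "posi|^force"; python3 -m jog '[[[-0.1,0,1,0,0,0,0],[0,0,0,0,0,0,0]]]'|grep -E "posi|^force"
```

```text
position: [0.5264, -0.1434, 0.2179]
force: [-0.1, -0.6, -1.1]
position: [0.5266, -0.1435, 0.2166]
force: [-0.7, 0.1, 4.1]
position: [0.5266, -0.1434, 0.2156]
force: [-0.4, -0.1, 4.5]
```

The nose touched the floor at about 4 N, which is the plunger preload. Backing off half a millimetre and releasing slowly.

```bash
python3 -m jog '[[[0,0,-0.7,0,0,0,0],[0,0,0,0,0,0,0],[0,0,0,0,0,0,0.22],[0,0,0,0,0,0,0.25],[0,0,0,0,0,0,0.3]]]' 20|grep -E "posi|^force|grip"; python3 -m jog '[[[0,0,0,0,0,0,0.5],[0,0,0,0,0,0,0.7],[0,0,0,0,0,0,0.7],[0,0,0,0,0,0,0.7]]]'|grep -E "posi|^force|grip"
python3 - <<'E'
from h import *
f=bot.grab_frame("side"); u,v=260,150
cv2.imwrite("pics/p6.png",cv2.resize(np.ascontiguousarray(f["img"][v:v+140,u:u+120,::-1]),None,fx=4,fy=4,interpolation=cv2.INTER_CUBIC))
E
```

```text
position: [0.5263, -0.1434, 0.216]
force: [0.5, -0.2, -0.8]
grip_width: 0.0257
position: [0.5265, -0.1434, 0.2162]
force: [0.0, 0.0, 0.5]
grip_width: 0.0596
```

View pics/p6.png

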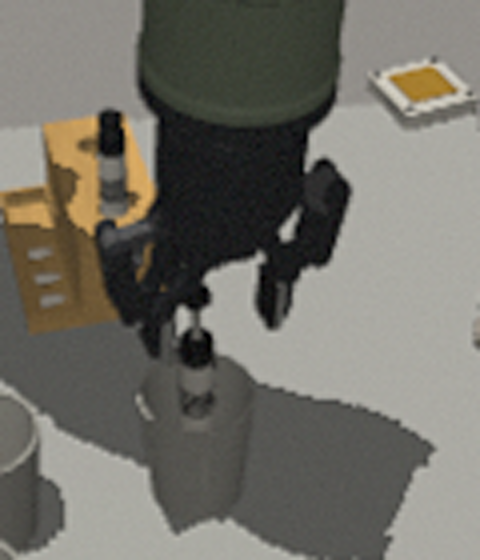

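The pump stands in the pot, leaning on the near rim with its knob free at (200,295). Retreating along the tool axis.

```bash
python3 -m jog '[[[0,0,-10,0,0,0,0.75],[0,0,-25,0,0,0,0.75],[0,0,-40,0,0,0,0.75],[0,0,-40,0,0,0,0.75],[0,0,-40,0,0,0,0.75]]]'; python3 -m jog '[[[0,0,0,0,0,0,0.75],[0,0,0,0,0,0,0.75],[0,0,0,0,0,0,0.75],[0,0,0,0,0,0,0.75],[0,0,0,0,0,0,0.75]]]'|grep -E "posi|^force"
python3 - <<'E'
from h import *
f=bot.grab_frame("side"); u,v=240,130
cv2.imwrite("pics/p7.png",cv2.resize(np.ascontiguousarray(f["img"][v:v+145,u:u+180,::-1]),None,fx=4,fy=4,interpolation=cv2.INTER_CUBIC))
E
```

```text
clock: 16.95
position: [0.532, -0.1614, 0.3725]
tool_rot: [3.141, -0.12, 1.89]
force: [0.5, 0.2, 0.4]
grip_width: 0.0643
finger_force: 0.0
position: [0.5322, -0.161, 0.3695]
force: [-0.8, 0.1, -0.1]
```

View pics/p7.png

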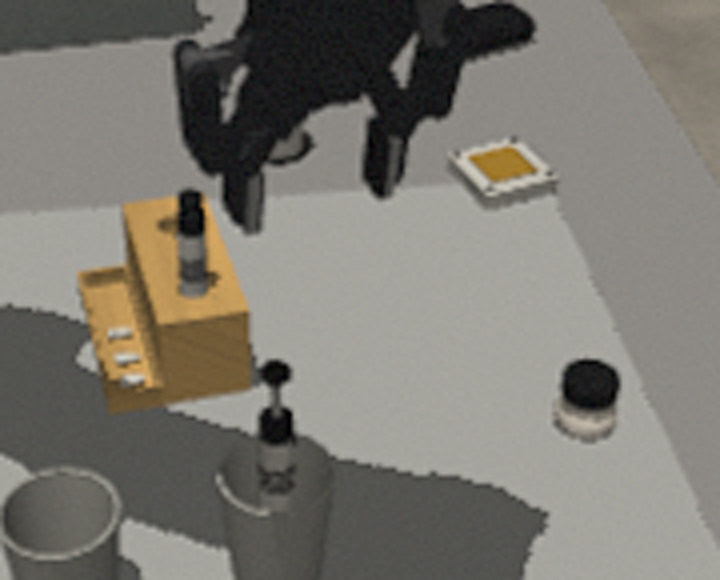

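The final picture shows the near pump cocked in its hole, knob low at (190,200). The jammed pump leans in the pot with its plunger out, knob at (275,372). The gripper is clear of both, so I'm handing in.

```bash
python3 -c "
from workcell import bot
print(bot.job_done())"
```

```text
the job is handed in; nothing more can be done
None
```

The sound pump is cocked in its hole in the stand, the jammed one stands nose down in the farthest pot with its plunger out, and the job was handed in at about 17.5 s.

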